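# Seat the wax tree in its sprue base and hold the casting flask over it

### The arm

A 6-joint arm with a two-finger parallel gripper is mounted at the origin on a cart in front of the work surface, level with it; the furniture and walls round the work are solid. World frame = base frame: x ahead of the robot, y to its left, z up, the work surface at z = 0. Lengths are in m, angles in rad, forces in N, time in s.
With the tool pointing down it reaches from about 0.275 to 1 m from the base axis. Payload 8.4 kg.
Tool frame: the origin (TCP) lies at the centre of the arm's flange, where the gripper is bolted on; the fingertips stand 173 mm ahead of it and the grasp point (between the pads) lies 155 mm ahead of it; z points along the fingers, y is the line along which they close (so a half turn about z gives the same grasp; the last joint's range is limited). The gripper opens to 85 mm and grips with 20 to 120 N. Pads are 22 mm wide; open, the fingers measure 114 mm over their backs; the gripper's body (76 mm by 85 mm) begins 54 mm behind the grasp point. The pads swing forward as they close: fully open they stand 13 mm farther back than shut.
Start: joints at [-1.132, 0.353, 1.633, -0, 1.155, -0.002], TCP at [0.267, -0.565, 0.405] pointing down, gripper open.
Joint ranges: [-2.63, 2.63], [-0.92, 2.1], [0.06, 2.66], [-1.3, 4.44], [0, 2.69], [-3.02, 3.02]. Speed limits (rad/s): [2.22, 2.22, 2.79, 3.14, 3.14, 3.14].

### API

Orientations are given as [roll, pitch, yaw] about the fixed x, y, z axes, in that order (R = Rz(yaw) Ry(pitch) Rx(roll)).
In Python, from station import bot gives the robot as it stands.
- The arm moves only by the tool play_rows, never from a script. Its argument "rows" is a list of rows, each a list of 3 entries, a list of its own where there are three numbers: the finger opening in m, from 0 to 0.0854, then the shift along the tool's x, y, z in m, then the turn, a rotation vector about the tool's x, y, z in rad. In form: [[grip, [tx, ty, tz], [wx, wy, wz]], ...]. A call has 1 to 5 rows; each row shifts and turns the commanded pose from where the row before left it, along the tool's axes as they then stand; what a row does not reach is not made up. A row lasts 1/10 s, in which the tool goes at most 50 mm and 8.59 degrees, less where a joint would pass 70% of its speed; a pose out of reach is approached as far as the arm can. A call is refused whole if a number of a shift passes 0.05 or a number of a turn 0.15, either way. A call with a gripper value outside its range is refused whole. The fingers move at their own pace and stop on an object; the grip force is fixed at half the most. Time passes only in rows, so rows that do not move let the fingers close. It gives the time, the measured TCP pose, the force, the opening and the grip force at its end, in the units of the state.
- bot.get_state(): the state, without advancing time (a new reading comes with each control period).
- bot.grab_frame(name): name is "scene" or "top"; returns the picture (400x640x3 uint8, red, green, blue); there is no depth.
- bot.camera_params(name): a dict with "camera_matrix" (3x3 intrinsics, pixels), "R" (3x3) and "t" (3): a world point X has camera coordinates R X + t. Camera axes: x right, y down, z forward; pixel columns grow to the right and rows downward; lengths in m; the calibration is good to about 2 mm. A picture is of the moment at which its call begins. camera_params takes no time and is no camera call.
- bot.hand_in(): hands the job in; it is judged then, once.
The state is a dict: "time_s": time; "joint_pos": joint angles; "joint_velocities": joint speeds; "joint_efforts": joint torques, N m; "tcp_pos": TCP position; "orientation": TCP orientation; "ft_force": force on the tool from outside, world axes, zero at the start; "torque": the same for the moment, N m; "opening": finger opening in m; "grip_force": force on a finger pad.
Only numpy, scipy, OpenCV 4.12 (cv2) and the standard library are available. Lean on these libraries where they do the work, as an engineer would, in place of code of your own. Each camera call takes 0.05 s, during which the arm holds its last target. There are 200 camera calls.

### The job

Make the little tree of wax rings ready for casting: take it out of the wooden stand by the bare top of its stem, lower it (do not drop it) until its tapered foot is fully home in the socket of the round rubber base, and let go of it. Then take the taller of the two steel flasks, carry it over the things in between and down around the tree without the steel ever touching the wax, and stop with its lower rim hovering about a centimetre above the collar of the rubber base, upright and centred, so that the gap round the wax can be checked. Finish while still holding the flask there, touching neither base nor tree; leave the rubber base where it stands and disturb nothing else.

Things in the scene. Friction and masses are not known exactly. Their poses are not given: they have to be found in the camera images.
- wax_tree: Wax tree (loose, 30 g): upright stem with 6 ring patterns slanting up and out. Origin: centre of the foot's underside, z up, 74 mm tall. Tapered foot 13.6 mm across at the bottom, 19.6 at 18 mm up; stem above 9 mm across. Patterns lie 22 to 54 mm up, within 19 mm of the axis; the top 20 mm of the stem is bare, for gripping. Starts upright in a hole of the stand
- sprue_base: Round black rubber base (loose, 250 g, flat on the worktop), 80 mm across. Origin: centre of its underside, z up. Collar: top 14 mm up, 62 mm across inside. Floor inside 6 mm up. Central cone, 44 mm across at the floor, top 24 mm up, with a tapered socket: 22 mm across at its mouth, 16 mm at its floor, 6 mm up. Seated tree: origin 6 mm above this one, 1.2 mm clearance all round
- tall_flask: Taller steel flask: plain grey steel tube, dulled by fire toward its lower end, open at both ends, 58 mm outside, 52 inside, 90 mm tall, about 370 g, loose, upright. Origin: centre of its lower end, z up its axis. Grip it across its outside near the top. It and the short flask trade places from start to start
- short_flask: The shorter steel flask, not used: same tube, 58 mm outside, 50 mm tall, loose, upright. Origin: centre of its lower end
- stand: Light wooden stand, fixed, 46 x 110 x 20 mm (x, y, z); origin: centre of its underside. Two round holes 8 mm deep (floor 12 mm up), 18.6 mm across, at y = -32 and +32 mm of its frame; the wax tree stands in one, the plain stem in the other, either way round
- plain_stem: A spare plain wax stem without rings, 48 mm tall, foot and stem thickness as the tree's, loose, upright in the other hole of the stand; not used. Origin: centre of its underside
- dropper_bottle: Small brown dropper bottle, 33 mm across, 102 mm tall, upright, loose, between flasks and base; an obstacle. Origin: centre of its underside
- wax_blank: Green wax tube standing upright, 26 mm across, 60 mm tall, loose, an obstacle. Origin: centre of its underside
- charcoal_block: Black charcoal block lying flat, 59 x 96 x 31 mm, loose, an obstacle. Origin: centre of its underside
- hammer: Chasing hammer lying on the worktop, 70 x 235 x 26 mm, head toward its own -y, loose, bystander. Origin: centre of its underside
Mind the look-alikes: they are no part of the job. Leave any purple look-alike of the wax_tree alone.

How it is judged:
On the way:
1. the wax tree stands fully home in the socket of the rubber base, upright and let go (horizontal distance between wax_tree and sprue_base below 0.003 m and z of wax_tree in the frame of sprue_base between 0.004 and 0.0085 m and angle between wax_tree's own z axis and vertical below 0.08 rad and contact force between wax_tree and the fingers below 0.05 N), for 0.3 s.
At the end, for the whole second after the job is handed in: Tree still seated, let go (3 mm from the base's axis, within 2.5 mm of its floor, tilt under 0.08 rad). Gripper holds the taller flask at rest: lower rim 3 to 20 mm above the collar's top, within 6 mm of the base's axis, tilt under 0.09 rad, touching neither base nor tree (all of step 1 and z of tall_flask in the frame of sprue_base between 0.017 and 0.034 m and horizontal distance between tall_flask and sprue_base below 0.006 m and angle between tall_flask's own z axis and vertical below 0.09 rad and contact force between tall_flask and the fingers above 1 N and contact force between tall_flask and sprue_base below 0.05 N and contact force between tall_flask and wax_tree below 0.05 N and linear speed of tall_flask below 0.02 m/s and angle between sprue_base's own z axis and vertical below 0.05 rad); the arm keeps its last pose, push and grip.
It fails at once if the flask touches the wax tree (contact force between tall_flask and wax_tree above 0.5 N).
It fails at once if the tree is let go more than 8 mm above its seat (horizontal distance between wax_tree and sprue_base below 0.04 m and z of wax_tree in the frame of sprue_base above 0.014 m and contact force between wax_tree and the fingers below 0.02 N).
It fails at once if the rubber base is pushed more than 3 cm from its place (distance of sprue_base from where it was at the start of the episode above 0.03 m).
It fails at once if a bystander is shifted more than 3 cm or knocked over (dropper bottle, wax tube, charcoal block, hammer, plain wax stem, short flask) (distance of any of dropper_bottle, wax_blank, charcoal_block, hammer, plain_stem, short_flask from where it was at the start of the episode above 0.03 m or angle between any of dropper_bottle, wax_blank, charcoal_block, hammer, plain_stem, short_flask's own z axis and vertical above 0.5 rad).
It also fails if it takes over 64 s, if anything falls off the work surface, if the arm or the gripper's body presses on something with over 40 N, if the wrist force passes 120 N, or if a joint passes its speed limit or range.

## Working session

There is one attempt and no reset: what is moved stays moved. The work goes in short steps, Python scripts to look and compute and a tool call to move; the robot and the scene stay as the last step left them, time stands still between calls to the robot, and variables do not carry over. Pictures are saved under pics/ and viewed, at most 10 in all, crops included, and the job is handed in when it is done.

Besides the shell and the picture viewer there is one more tool, called after ">>>" by a JSON object that holds its "op" and its "data". play_rows: Moves the arm, as the interface text tells. Its arguments: {"type":"object","properties":{"rows":{"type":"array","items":{"type":"array"}}},"required":["rows"]}

```bash
ls; mkdir -p pics
python3 - <<'E'
from station import bot
import cv2,numpy as np
for n in ("scene","top"):
    f=bot.grab_frame(n); cv2.imwrite(f"pics/{n}0.png",f[:,:,::-1]); p=bot.camera_params(n); print(n,{k:np.round(v,4).tolist() for k,v in p.items()})
s=bot.get_state();print(s['tcp_pos'],s['orientation'],s['time_s'],s['opening'])
E
```

```text
pics
scene {'camera_matrix': [[397.4513, 0.0, 313.2818], [0.0, 397.4513, 195.8121], [0.0, 0.0, 1.0]], 'R': [[-0.7895, -0.6136, 0.0127], [-0.3964, 0.494, -0.7739], [0.4686, -0.616, -0.6332]], 't': [0.3744, 0.3126, 0.55]}
top {'camera_matrix': [[475.9756, 0.0, 326.0446], [0.0, 475.9756, 201.391], [0.0, 0.0, 1.0]], 'R': [[0.015, -0.9999, 0.0], [-0.9839, -0.0148, -0.1781], [0.1781, 0.0026, -0.984]], 't': [-0.1418, 0.5375, 0.8827]}
[ 0.26659786 -0.56505624  0.40405434] [-3.14035473e+00 -1.13928384e-05  4.40838729e-01] 0.1 0.08540352170828655
```

View pics/scene0.png

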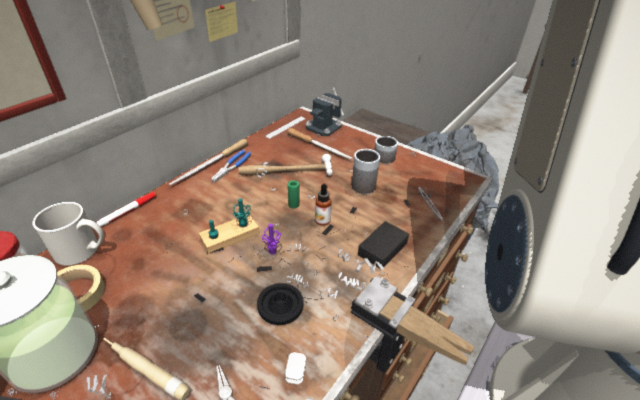

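View pics/top0.png

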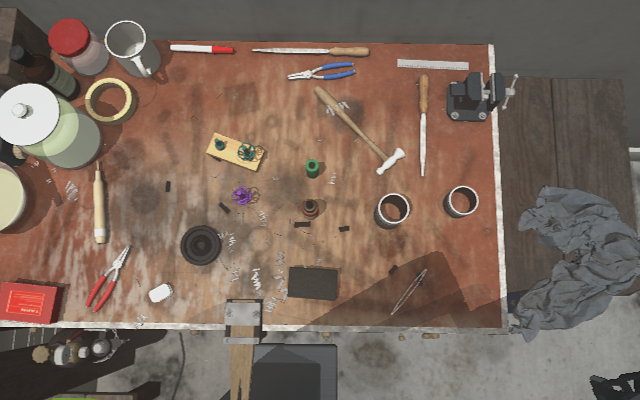

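The scene view shows three candidates. The teal ringed tree in the stand is at scene (242,212) and top (250,152). The plain stem is at scene (213,230), and a purple look-alike tree is at scene (271,238). The teal ringed one fits. Of the two flasks, the one at scene (366,170), top (392,210) is taller than the one at scene (386,149), top (461,201). I'll confirm both in an enlarged crop.

Run:
```python
import cv2,numpy as np
s=cv2.imread('pics/scene0.png');t=cv2.imread('pics/top0.png')
r=lambda im,x,y,w,h,k:cv2.resize(im[y:y+h,x:x+w],(w*k,h*k),interpolation=cv2.INTER_CUBIC)
a=np.hstack([r(s,195,190,100,70,4),r(s,340,130,100,70,4)])
b=np.hstack([r(t,200,125,100,70,4),r(t,370,175,115,70,4)[:,:400]])
cv2.imwrite('pics/crop1.png',np.vstack([a,b]))
```

```text
(no output)
```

View pics/crop1.png

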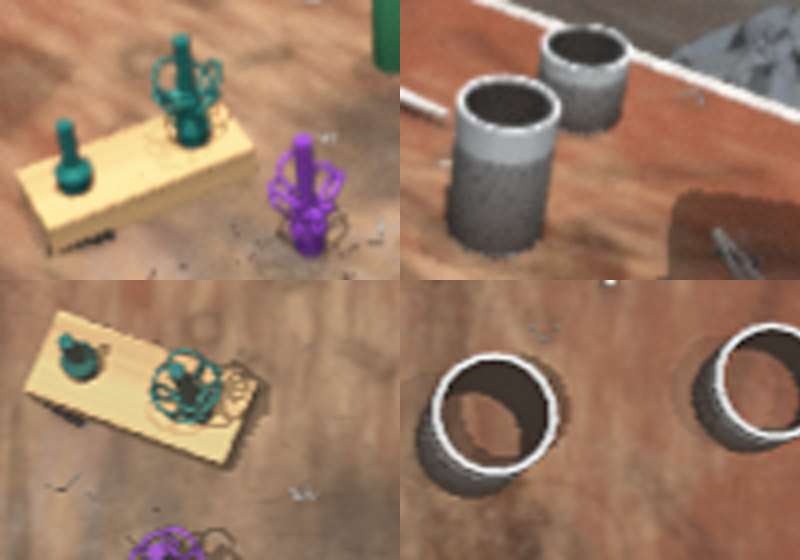

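The crop confirms it: the teal ringed tree is in the right-hand hole, with its tip at about scene (240,199), top (244,147). The tall flask is the left one, its rim centred at about top (394,209). Next I'll measure positions.

```bash
cat > h.py <<'E'
from station import bot
import cv2,numpy as np
P={n:bot.camera_params(n) for n in("scene","top")}
def plane(n,uv,z):
    K,R,t=(np.array(P[n][k]) for k in("camera_matrix","R","t"))
    d=np.c_[np.atleast_2d(uv),np.ones(len(np.atleast_2d(uv)))]@np.linalg.inv(K).T@R
    c=-R.T@t
    return (c+d*((z-c[2])/d[:,2:]))[:,:2]
def proj(n,X):
    K,R,t=(np.array(P[n][k]) for k in("camera_matrix","R","t"))
    x=K@(R@np.array(X)+t); return x[:2]/x[2]
def tri(a,b):
    M=[]
    for n,uv in(("scene",a),("top",b)):
        Q=np.array(P[n]["camera_matrix"])@np.c_[np.array(P[n]["R"]),np.array(P[n]["t"])]
        M+=[uv[0]*Q[2]-Q[0],uv[1]*Q[2]-Q[1]]
    M=np.array(M);return np.linalg.lstsq(M[:,:3],-M[:,3],rcond=None)[0]
def mask(hsv,lo,hi,box):
    m=cv2.inRange(hsv,np.array(lo),np.array(hi)); o=np.zeros_like(m);x0,y0,x1,y1=box;o[y0:y1,x0:x1]=m[y0:y1,x0:x1];return o
def big(m): return max(cv2.findContours(m,cv2.RETR_EXTERNAL,cv2.CHAIN_APPROX_NONE)[0],key=cv2.contourArea)[:,0].astype(float)
def circ(p):
    A=np.c_[2*p,np.ones(len(p))];s=np.linalg.lstsq(A,(p**2).sum(1),rcond=None)[0];return s[:2],np.sqrt(s[2]+s[:2]@s[:2])
E
python3 - <<'E'
from h import *
T=cv2.imread('pics/top0.png');S=cv2.imread('pics/scene0.png')
t=cv2.cvtColor(T,cv2.COLOR_BGR2HSV);s=cv2.cvtColor(S,cv2.COLOR_BGR2HSV)
R=lambda a:np.round(a,4)
for nm,b in(("tall",(370,185,415,232)),("short",(440,182,482,222))):
    for z in (.09,.05):
        c=big(mask(t,(0,0,170),(180,70,255),b));print(nm,z,*map(R,circ(plane("top",c,z))))
for n,im,b in(("tall",s,(345,145,385,180)),("short",s,(372,132,400,160))):
    c=big(mask(im,(0,0,170),(180,70,255),b));print("scene",n,*map(R,circ(plane("scene",c,.09 if n=="tall" else .05))))
# stand
for n,im,b in(("top",t,(195,120,275,180)),("scene",s,(195,200,265,255))):
    m=mask(im,(12,60,130),(35,200,255),b);m=cv2.morphologyEx(m,cv2.MORPH_OPEN,np.ones((3,3)))
    p=plane(n,cv2.convexHull(big(m).astype(np.float32))[:,0],.02);r=cv2.minAreaRect((p*1000).astype(np.float32));print("stand",n,r)
# base
for n,im,b in(("top",t,(170,215,232,275)),("scene",s,(245,270,315,335))):
    m=mask(im,(0,0,0),(180,255,60),b);c=cv2.convexHull(big(m).astype(np.float32))[:,0]
    print("base",n,*map(R,circ(plane(n,c,.014))),*map(R,circ(plane(n,c,.0))),c.min(0),c.max(0))
# tips
for n,im,b in(("top",t,(235,130,270,172)),("scene",s,(228,190,258,230))):
    c=big(mask(im,(75,80,20),(100,255,255),b));i=c[:,1]<=c[:,1].min()+1;print("tree",n,c[i].mean(0))
print("tip tri",R(tri((240.3,199.5),(244.3,146.8))), R(plane("scene",(240.3,200),.086)),R(plane("top",(244.3,147),.086)))
for n,hs in(("bottle",(0,)),):
    print("bottle top",R(plane("top",(310,203),.102)),R(plane("scene",(323,185),.102)))
print("blank",R(plane("top",(312,164),.06)),"char",R(plane("top",[(291,265),(337,268),(335,299),(289,296)],.031)), "hammerhead",R(plane("top",(391,161),.02)))
E
```

```text
tall 0.09 [ 0.5216 -0.2592] 0.0281
tall 0.05 [ 0.5284 -0.2648] 0.0294
short 0.09 [ 0.5392 -0.3904] 0.0269
short 0.05 [ 0.5467 -0.402 ] 0.0282
scene tall [ 0.5176 -0.2491] 0.0332
scene short [ 0.5611 -0.3977] 0.0262
stand top ((650.9955444335938, 55.783782958984375), (125.82311248779297, 163.6258087158203), 0.8608867526054382)
stand scene ((656.4070434570312, 46.793128967285156), (141.3551025390625, 170.5604705810547), 43.330841064453125)
base top [0.4537 0.1158] 0.0211 [0.4549 0.1195] 0.0214 [190. 235.] [211. 255.]
base scene [0.4523 0.1218] 0.0402 [0.4594 0.1146] 0.0412 [258. 284.] [302. 324.]
tree top [253.25 150.75]
tree scene [240.  199.4]
tip tri [0.6374 0.0248 0.0839] [[0.6347 0.0276]] [[0.6362 0.0243]]
bottle top [[ 0.5263 -0.1043]] [[ 0.5253 -0.0951]]
blank [[ 0.6114 -0.1051]] char [[ 0.4159 -0.0673]
 [ 0.4114 -0.1569]
 [ 0.3523 -0.1537]
 [ 0.3567 -0.0652]] hammerhead [[ 0.6307 -0.2653]]
```

```bash
python3 - <<'E'
from h import *
T=cv2.imread('pics/top0.png');S=cv2.imread('pics/scene0.png')
t=cv2.cvtColor(T,cv2.COLOR_BGR2HSV);s=cv2.cvtColor(S,cv2.COLOR_BGR2HSV);R=lambda a:np.round(a,4)
for v in(65,75,85):
  for n,im,b in(("top",t,(174,219,228,270)),("scene",s,(250,275,310,330))):
    m=cv2.morphologyEx(mask(im,(0,0,0),(180,110,v),b),cv2.MORPH_OPEN,np.ones((3,3)));c=cv2.convexHull(big(m).astype(np.float32))[:,0]
    print("base",v,n,*map(R,circ(plane(n,c,.014))),c.min(0),c.max(0))
for b in((375,188,414,232),):
  g=T[:,:,1]
m=mask(t,(12,90,150),(30,200,255),(195,120,275,180));c=big(cv2.morphologyEx(m,cv2.MORPH_OPEN,np.ones((3,3))))
r=cv2.minAreaRect((plane("top",c,.02)*1000).astype(np.float32));print(r)
print("purple",R(plane("top",(243,192),.05)))
E
cat pics/none 2>/dev/null
```

```text
base 65 top [0.4535 0.1156] 0.0215 [190. 235.] [211. 255.]
base 65 scene [0.452  0.1215] 0.0404 [257. 284.] [302. 324.]
base 75 top [0.4553 0.1159] 0.039 [181. 225.] [220. 261.]
base 75 scene [0.4522 0.1215] 0.0408 [257. 284.] [302. 324.]
base 85 top [0.454 0.115] 0.0404 [181. 225.] [221. 265.]
base 85 scene [0.4524 0.1211] 0.0412 [257. 283.] [302. 324.]
((656.204833984375, 52.85218048095703), (116.78683471679688, 155.17138671875), 1.9757658243179321)
purple [[0.5555 0.0293]]
```

>>> {"op": "play_rows", "data": {"rows": [[0.05,[0.05,0,0],[0,0,0.147]],[0.05,[0.05,0,0],[0,0,0.147]],[0.05,[0.05,0,0],[0,0,0.147]],[0.05,[0.05,-0.05,0],[0,0,0]],[0.05,[0.05,-0.05,0],[0,0,0]]]}}

```text
time_s: 0.6
tcp_pos: [0.4787, -0.4504, 0.404]
orientation: [-3.141, 0.0, 0.006]
ft_force: [-0.2, -0.4, 1.5]
opening: 0.0497
grip_force: 0.0
```

>>> {"op": "play_rows", "data": {"rows": [[0.05,[0.016,-0.047,0],[0,0,0]],[0.05,[0.016,-0.047,0],[0,0,0]],[0.05,[0.016,-0.047,0],[0,0,0]],[0.05,[0.016,-0.047,0],[0,0,0]],[0.05,[0.016,-0.047,0],[0,0,0]]]}}

```text
time_s: 1.1
tcp_pos: [0.5559, -0.2139, 0.4044]
orientation: [-3.141, 0.0, 0.006]
ft_force: [0.5, 0.6, 0.8]
opening: 0.0498
grip_force: 0.0
```

>>> {"op": "play_rows", "data": {"rows": [[0.05,[0.016,-0.047,0],[0,0,0]],[0.05,[0.016,-0.047,0],[0,0,0]],[0.05,[0.016,-0.047,0],[0,0,0]],[0.05,[0.016,-0.047,0],[0,0,0]],[0.05,[0.016,-0.047,0],[0,0,0]]]}}

```text
time_s: 1.6
tcp_pos: [0.6343, 0.0217, 0.4044]
orientation: [3.142, 0.0, 0.007]
ft_force: [1.5, 0.6, 0.3]
opening: 0.05
grip_force: 0.0
```

Run:
```python
from h import *
s=bot.get_state();print(s['tcp_pos'],s['orientation'],s['joint_pos'],s['time_s'])
p=plane("top",[(215,132.5),(264.5,150),(257,171),(206,151)],.02);print(p.round(4),p.mean(0))
print(plane("top",(250,155),.066))
```

```text
[0.63432367 0.0217466  0.40444298] [3.14151378e+00 4.27007795e-04 6.69183685e-03] [ 3.19245272e-02  3.68259005e-01  1.61157227e+00 -7.41805040e-05
  1.16219024e+00  1.59605849e+00] 1.6
[[ 0.6861  0.0985]
 [ 0.6501 -0.0054]
 [ 0.6055  0.0082]
 [ 0.6462  0.1147]] [0.6469929  0.05397127]
[[0.62612511 0.01611078]]
```

>>> {"op": "play_rows", "data": {"rows": [[0.05,[0.003,-0.003,0.048],[0,0,0]],[0.05,[0,0,0.048],[0,0,0]],[0.05,[0,0,0.044],[0,0,0]],[0.05,[0,0,0],[0,0,0.006]]]}}

```text
time_s: 2.0
tcp_pos: [0.6342, 0.0229, 0.2585]
orientation: [3.141, 0.011, 0.001]
ft_force: [-1.0, 0.1, 0.7]
opening: 0.0499
grip_force: 0.0
```

Run:
```python
from h import *
s=bot.get_state();print(s['tcp_pos'],s['orientation'],s['opening'])
a=bot.grab_frame("scene")[120:260,180:320,::-1];b=bot.grab_frame("top")[90:230,180:320,::-1]
cv2.imwrite('pics/c2.png',np.hstack([cv2.resize(i,(400,400),interpolation=2) for i in(a,b)]))
```

```text
[0.63422309 0.02288006 0.25848029] [3.14119476e+00 1.12931304e-02 8.42819598e-04] 0.04993542992091468
```

View pics/c2.png

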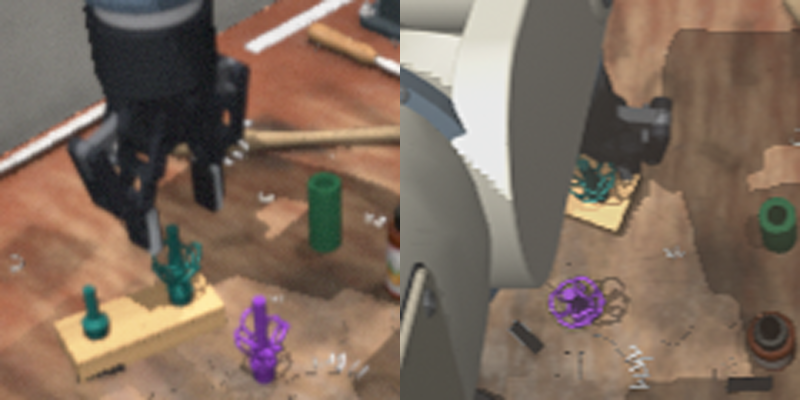

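The fingers straddle the tree's tip: the jaws are at crop (155,250) and (208,207), with the tip at (172,227). The arm still lags a few mm behind its command, so I'll let it settle first.

>>> {"op": "play_rows", "data": {"rows": [[0.05,[0,0,0],[0,0,0]],[0.05,[0,0,0],[0,0,0]]]}}

```text
time_s: 2.3
tcp_pos: [0.6382, 0.0225, 0.2675]
orientation: [-3.141, -0.004, 0.0]
ft_force: [-0.8, -0.6, -0.3]
opening: 0.0497
grip_force: 0.0
```

>>> {"op": "play_rows", "data": {"rows": [[0.05,[0,-0.002,0.006],[0,0,0]],[0.05,[0,0,0.007],[0,0,0]],[0.05,[0,0,0.006],[0,0,0]],[0.05,[0,0,0],[0,0,0]],[0.05,[0,0,0],[0,0,0]]]}}

```text
time_s: 2.8
tcp_pos: [0.637, 0.0247, 0.2453]
orientation: [3.142, 0.001, 0.001]
ft_force: [0.7, 0.2, -0.3]
opening: 0.0502
grip_force: 0.0
```

>>> {"op": "play_rows", "data": {"rows": [[0.03,[0,0,0.003],[0,0,0]],[0.02,[0,0,0],[0,0,0]],[0.004,[0,0,0],[0,0,0]],[0.004,[0,0,0],[0,0,0]],[0.004,[0,0,0],[0,0,0]]]}}

```text
time_s: 3.3
tcp_pos: [0.6371, 0.0247, 0.2428]
orientation: [3.142, -0.0, 0.001]
ft_force: [0.1, 0.6, -0.0]
opening: 0.0052
grip_force: 58.6
```

Run:
```python
from h import *
s=bot.get_state();print(s['tcp_pos'],s['orientation'],s['opening'],s['grip_force'],s['ft_force'])
```

```text
[0.63714209 0.02466652 0.24277334] [ 3.14159249e+00 -1.34671483e-04  5.82407362e-04] 0.005225435756862352 58.596739768981934 [ 0.10672585  0.59048642 -0.00901198]
```

The opening reads 5.2 mm on a 9 mm stem, so I'll lift a little and check.

>>> {"op": "play_rows", "data": {"rows": [[0.004,[0,0,-0.01],[0,0,0]],[0.004,[0,0,-0.02],[0,0,0]],[0.004,[0,0,-0.03],[0,0,0]],[0.004,[0,0,-0.03],[0,0,0]],[0.004,[0,0,0],[0,0,0]]]}}

```text
time_s: 3.8
tcp_pos: [0.6386, 0.0247, 0.3379]
orientation: [-3.141, -0.008, 0.001]
ft_force: [0.7, 0.2, 0.1]
opening: 0.0054
grip_force: 58.6
```

Run:
```python
from h import *
s=bot.get_state();print(s['tcp_pos'],s['orientation'],s['opening'],s['grip_force'])
a=bot.grab_frame("scene")[120:260,180:320,::-1];b=bot.grab_frame("top")[90:230,180:320,::-1]
cv2.imwrite('pics/c3.png',np.hstack([cv2.resize(i,(400,400),interpolation=2) for i in(a,b)]))
```

```text
[0.63862219 0.02474191 0.33794379] [-3.14130986e+00 -7.63895789e-03  5.61380758e-04] 0.005394050537501382 58.598461747169495
```

View pics/c3.png

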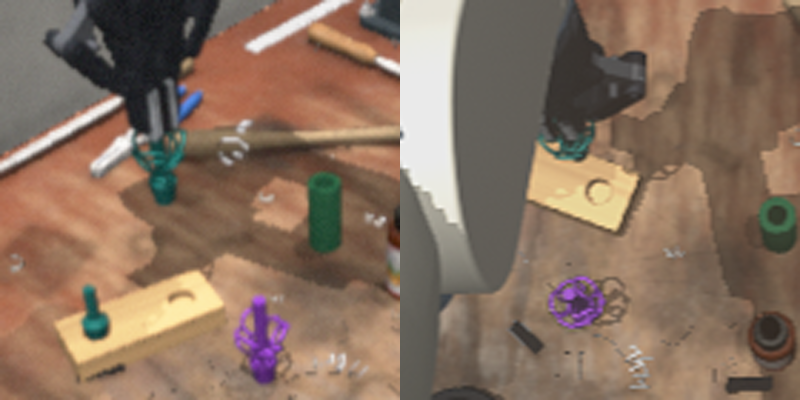

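The tree is held by the stem top and hangs upright, foot at scene (238,191), with the hole left empty and the plain stem undisturbed. I'll carry it over the base.

>>> {"op": "play_rows", "data": {"rows": [[0.004,[-0.015,-0.03,0],[0,0,0]],[0.004,[-0.037,-0.03,0],[0,0,0]],[0.004,[-0.045,-0.02,0],[0,0,0]],[0.004,[-0.045,-0.012,0],[0,0,0]],[0.004,[-0.03,0,0],[0,0,0]]]}}

```text
time_s: 4.4
tcp_pos: [0.4616, 0.1174, 0.3312]
orientation: [3.141, 0.004, 0.002]
ft_force: [1.3, -0.2, -0.4]
opening: 0.0053
grip_force: 58.7
```

>>> {"op": "play_rows", "data": {"rows": [[0.004,[-0.011,0,0.02],[0,0,0]],[0.004,[0,0,0.02],[0,0,0]],[0.004,[0,0,0.015],[0,0,0]],[0.004,[0,0,0],[0,0,0]],[0.004,[0,0,0],[0,0,0]]]}}

```text
time_s: 4.9
tcp_pos: [0.4538, 0.1165, 0.2773]
orientation: [3.141, 0.002, 0.001]
ft_force: [0.0, -0.1, -0.5]
opening: 0.0056
grip_force: 58.7
```

Run:
```python
from h import *
s=bot.get_state();print(s['tcp_pos'],s['orientation'],s['opening'],s['grip_force'])
A=bot.grab_frame("scene")[:,:,::-1];B=bot.grab_frame("top")[:,:,::-1]
cv2.imwrite('pics/s4.png',A);cv2.imwrite('pics/t4.png',B)
a=A[210:340,215:345];b=B[170:300,140:270]
cv2.imwrite('pics/c4.png',np.hstack([cv2.resize(i,(400,400),interpolation=2) for i in(a,b)]))
print(plane("top",(250,157.6),.02))
```

```text
[0.45378949 0.11649719 0.27726279] [3.14113655e+00 1.81598132e-03 5.47355230e-04] 0.005582031052160225 58.673381209373474
[[0.63353854 0.02366654]]
```

View pics/c4.png

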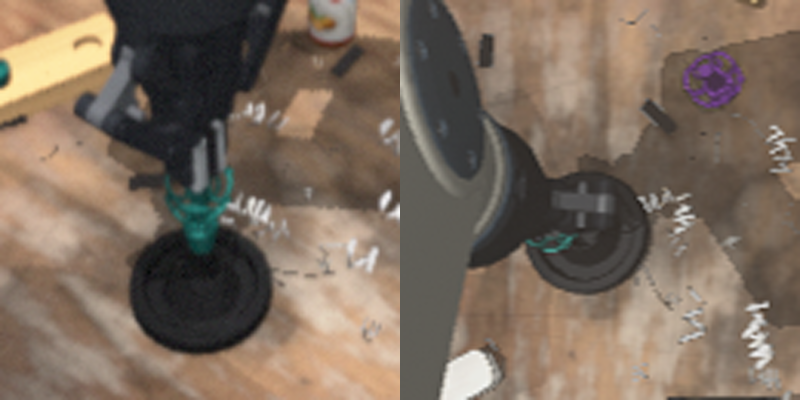

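The foot is at scene (281,292), just behind and above the base centre as expected from its height. I'll pin the base's socket down with a contrast-stretched crop of the first pictures.

Run:
```python
from h import *
T=cv2.imread('pics/top0.png');S=cv2.imread('pics/scene0.png')
f=lambda im,x,y:cv2.resize(np.clip((im[y:y+50,x:x+50].astype(float)-5)*3,0,255).astype(np.uint8),(400,400),interpolation=2)
cv2.imwrite('pics/c5.png',np.hstack([f(S,255,278),f(T,176,220)]))
s=cv2.cvtColor(cv2.imread('pics/s4.png'),cv2.COLOR_BGR2HSV)
m=mask(s,(75,90,20),(100,255,255),(255,255,300,300))
for y in range(278,296):
    x=np.where(m[y])[0]; print(y,(x.min(),x.max(),len(x)) if len(x) else None,end=' ')
g=np.array([.4538,.1165]);print(proj("scene",(*g,.0465)),proj("scene",(*g,.0465+.018)))
for c in((.4545,.1178),):
    for z in(.024,.014): print(z,(proj("scene",(*c,z))-(255,278))*8+4,(proj("top",(*c,z))-(176,220))*8+404*np.array([1,0])+(0,4))
```

```text
278 (np.int64(271), np.int64(287), 17) 279 (np.int64(271), np.int64(286), 15) 280 (np.int64(272), np.int64(285), 13) 281 (np.int64(273), np.int64(285), 13) 282 (np.int64(274), np.int64(285), 12) 283 (np.int64(275), np.int64(285), 11) 284 (np.int64(275), np.int64(285), 11) 285 (np.int64(274), np.int64(285), 12) 286 (np.int64(275), np.int64(285), 11) 287 (np.int64(275), np.int64(285), 11) 288 (np.int64(276), np.int64(284), 9) 289 (np.int64(276), np.int64(284), 9) 290 (np.int64(277), np.int64(284), 8) 291 (np.int64(277), np.int64(283), 7) 292 (np.int64(277), np.int64(281), 5) 293 None 294 None 295 None [280.39336875 288.55142177] [279.95651555 281.66025399]
0.024 [204.8093458  156.99094916] [580.96177881 196.34910273]
0.014 [206.68288346 185.56540655] [591.55817563 199.95416823]
```

View pics/c5.png

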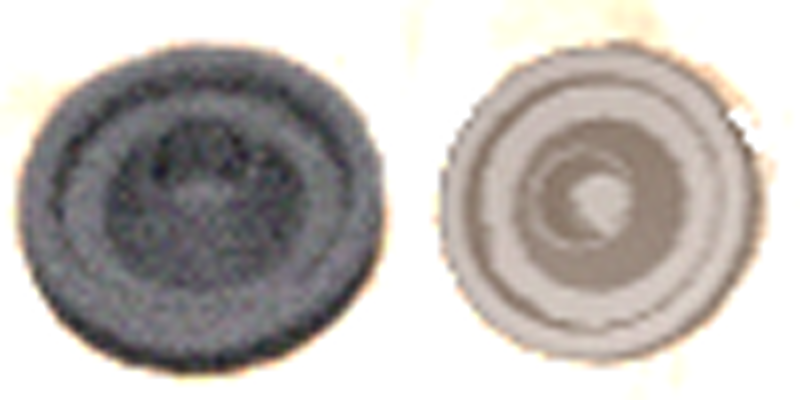

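Predicted and seen positions of the socket agree to about 0.5 mm in both views. The mouth is at scene crop (203,157) and top crop (583,196), which puts the base at about (0.4547, 0.1177). I'll lower, watching force.

>>> {"op": "play_rows", "data": {"rows": [[0.004,[0.001,-0.001,0.008],[0,0,0]],[0.004,[0,0,0.009],[0,0,0]],[0.004,[0,0,0.009],[0,0,0]],[0.004,[0,0,0.004],[0,0,0]],[0.004,[0,0,0],[0,0,0]]]}}

```text
time_s: 5.5
tcp_pos: [0.4547, 0.1175, 0.2468]
orientation: [3.141, 0.002, 0.001]
ft_force: [-0.6, -0.3, 0.7]
opening: 0.0059
grip_force: 58.7
```

>>> {"op": "play_rows", "data": {"rows": [[0.004,[0,0,0.002],[0,0,0]],[0.004,[0,0,0.002],[0,0,0]],[0.004,[0,0,0.002],[0,0,0]],[0.004,[0,0,0.0],[0,0,0]],[0.004,[0,0,0],[0,0,0]]]}}

```text
time_s: 6.0
tcp_pos: [0.4551, 0.1176, 0.2417]
orientation: [-3.142, -0.0, 0.001]
ft_force: [-0.0, -0.6, -0.3]
opening: 0.0055
grip_force: 58.7
```

Run:
```python
from h import *
s=bot.get_state();print(s['tcp_pos'],s['orientation'],s['ft_force'],s['torque'])
A=bot.grab_frame("scene")[:,:,::-1];B=bot.grab_frame("top")[:,:,::-1]
cv2.imwrite('pics/s6.png',A);cv2.imwrite('pics/t6.png',B)
f=lambda im,x,y:cv2.resize(np.clip((im[y:y+66,x:x+66].astype(float)-5)*2.2,0,255).astype(np.uint8),(400,400),interpolation=2)
cv2.imwrite('pics/c6.png',np.hstack([f(A,248,265),f(B,172,210)]))
```

```text
[0.45507073 0.11757366 0.24171901] [-3.14158328e+00 -2.94761125e-05  5.39441495e-04] [-0.00512513 -0.56958089 -0.26203304] [ 0.00479548  0.03749254 -0.00313744]
```

View pics/c6.png

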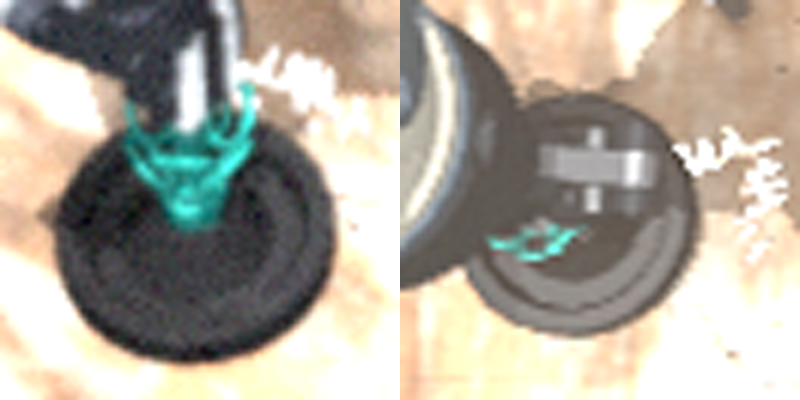

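Run:
```python
from h import *
s=cv2.cvtColor(cv2.imread('pics/s6.png'),cv2.COLOR_BGR2HSV)
m=mask(s,(75,90,20),(100,255,255),(255,260,300,320))
for y in range(286,306):
    x=np.where(m[y])[0]; print(y,(x.min(),x.max(),x.mean().round(1)) if len(x) else None)
for z in(.012,.024,.03): print(z,proj("scene",(.4551,.1176,z)),proj("scene",(.4547,.1177,z)))
```

```text
286 (np.int64(269), np.int64(289), np.float64(280.4))
287 (np.int64(269), np.int64(289), np.float64(279.0))
288 (np.int64(268), np.int64(289), np.float64(278.5))
289 (np.int64(268), np.int64(289), np.float64(278.5))
290 (np.int64(269), np.int64(289), np.float64(279.0))
291 (np.int64(269), np.int64(288), np.float64(278.5))
292 (np.int64(269), np.int64(287), np.float64(278.0))
293 (np.int64(270), np.int64(287), np.float64(278.5))
294 (np.int64(271), np.int64(285), np.float64(278.0))
295 (np.int64(272), np.int64(285), np.float64(278.5))
296 (np.int64(273), np.int64(285), np.float64(279.0))
297 (np.int64(274), np.int64(285), np.float64(279.5))
298 (np.int64(274), np.int64(284), np.float64(279.0))
299 (np.int64(268), np.int64(284), np.float64(278.1))
300 (np.int64(275), np.int64(284), np.float64(279.5))
301 (np.int64(276), np.int64(283), np.float64(279.5))
302 (np.int64(276), np.int64(282), np.float64(279.0))
303 (np.int64(278), np.int64(278), np.float64(278.0))
304 None
305 None
0.012 [280.19696294 301.14376777] [280.33297605 301.30319228]
0.024 [279.91454393 296.86520419] [280.0519832  297.02484471]
0.03 [279.77093866 294.68962736] [279.90910224 294.84936425]
```

>>> {"op": "play_rows", "data": {"rows": [[0.004,[-0.0007,0,0.001],[0,0,0]],[0.004,[0,0,0.001],[0,0,0]],[0.004,[0,0,0.001],[0,0,0]],[0.004,[0,0,0],[0,0,0]],[0.004,[0,0,0],[0,0,0]]]}}

```text
time_s: 6.6
tcp_pos: [0.4544, 0.1176, 0.2386]
orientation: [3.142, 0.0, 0.001]
ft_force: [0.1, 0.4, 0.2]
opening: 0.0054
grip_force: 58.7
```

>>> {"op": "play_rows", "data": {"rows": [[0.004,[0,0,0.001],[0,0,0]],[0.004,[0,0,0.0005],[0,0,0]],[0.004,[0,0,0],[0,0,0]],[0.004,[0,0,0],[0,0,0]]]}}

```text
time_s: 7.0
tcp_pos: [0.4544, 0.1176, 0.2372]
orientation: [3.142, 0.0, 0.001]
ft_force: [-1.2, -0.2, 0.1]
opening: 0.0054
grip_force: 58.7
```

>>> {"op": "play_rows", "data": {"rows": [[0.004,[0,0,0.0005],[0,0,0]],[0.004,[0,0,0.0005],[0,0,0]],[0.004,[0,0,0],[0,0,0]],[0.004,[0,0,0],[0,0,0]]]}}

```text
time_s: 7.4
tcp_pos: [0.4547, 0.1176, 0.2366]
orientation: [-3.141, -0.001, 0.001]
ft_force: [-0.6, -0.2, 5.5]
opening: 0.0053
grip_force: 59.2
```

Contact: 5.5 N upward, with the foot at its expected seat height and no side force. I'll open gently, rise clear, and check.

>>> {"op": "play_rows", "data": {"rows": [[0.012,[0,0,0],[0,0,0]],[0.03,[0,0,0],[0,0,0]],[0.045,[0,0,0],[0,0,0]],[0.05,[0,0,0],[0,0,0]],[0.05,[0,0,-0.01],[0,0,0]]]}}

```text
time_s: 7.9
tcp_pos: [0.4538, 0.1175, 0.2456]
orientation: [3.141, 0.002, 0.001]
ft_force: [-1.7, -0.2, -0.6]
opening: 0.0502
grip_force: 0.0
```

>>> {"op": "play_rows", "data": {"rows": [[0.05,[0,0,-0.03],[0,0,0]],[0.05,[0,0,-0.04],[0,0,0]],[0.085,[0,0,-0.05],[0,0,0]],[0.085,[0,0.03,-0.03],[0,0,0]],[0.085,[0,0.05,0],[0,0,0]]]}}

```text
time_s: 8.4
tcp_pos: [0.4558, 0.0383, 0.4016]
orientation: [-3.14, -0.009, 0.004]
ft_force: [1.6, -0.9, -1.9]
opening: 0.0846
grip_force: 0.0
```

>>> {"op": "play_rows", "data": {"rows": [[0.085,[0,0.05,0],[0,0,0]],[0.085,[0.01,0.049,0],[0,0,0]],[0.085,[0.01,0.049,0],[0,0,0]],[0.085,[0.02,0.045,0],[0,0,0]],[0.085,[0.02,0.045,0],[0,0,0]]]}}

```text
time_s: 8.9
tcp_pos: [0.5145, -0.2025, 0.3972]
orientation: [3.141, -0.001, -0.0]
ft_force: [0.6, 1.2, 0.0]
opening: 0.0848
grip_force: 0.0
```

Run:
```python
from h import *
s=bot.get_state();print(s['tcp_pos'],s['orientation'],s['opening'])
A=bot.grab_frame("scene")[:,:,::-1];B=bot.grab_frame("top")[:,:,::-1]
cv2.imwrite('pics/s7.png',A);cv2.imwrite('pics/t7.png',B)
f=lambda im,x,y:cv2.resize(np.clip((im[y:y+66,x:x+66].astype(float)-5)*2.2,0,255).astype(np.uint8),(400,400),interpolation=2)
cv2.imwrite('pics/c7.png',np.hstack([f(A,248,265),f(B,172,210)]))
for n in("scene","top"): print(n,[((proj(n,(.4547,.1177,z))-((248,265) if n=="scene" else(172,210)))*400/66+3).round(0) for z in(.08,.024)])
```

```text
[ 0.51447785 -0.2025287   0.39718186] [ 3.14141446e+00 -8.79870123e-04 -1.79000249e-04] 0.08483311675053312
scene [array([189.,  68.]), array([197., 197.])]
top [array([113., 192.]), array([162., 209.])]
```

View pics/c7.png

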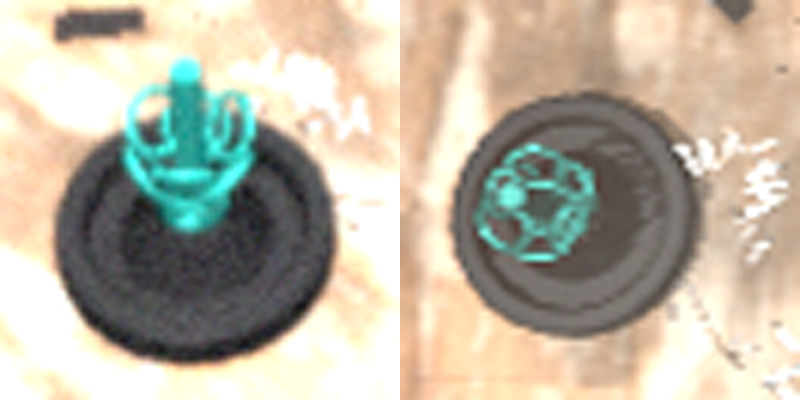

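The tree stands seated and upright. Its tip is at crop (185,70) scene and (111,196) top, against (189,68) and (113,192) predicted for an upright seated tree. Next I'll refine the flask position.

Run:
```python
from h import *
print("tip",tri((278.0,276.1),(189.8,241.8)))
print("flask",tri((366.8,155.4),(393.4,208.4)),plane("scene",(366.8,155.4),.09),plane("top",(393.4,208.4),.09))
```

```text
tip [0.45413092 0.11869363 0.08007858]
flask [ 0.52186855 -0.25908528  0.08881206] [[ 0.52262993 -0.25703176]] [[ 0.5205959  -0.25937822]]
```

>>> {"op": "play_rows", "data": {"rows": [[0.085,[0.005,0.045,0.02],[0,0,0]],[0.085,[0,0.01,0.04],[0,0,0]],[0.085,[0,0,0.03],[0,0,0]],[0.085,[0,0,0],[0,0,0]],[0.085,[0,0,0],[0,0,0]]]}}

```text
time_s: 9.5
tcp_pos: [0.5196, -0.255, 0.3069]
orientation: [-3.141, 0.001, 0.001]
ft_force: [0.4, -0.3, -0.0]
opening: 0.0849
grip_force: 0.0
```

>>> {"op": "play_rows", "data": {"rows": [[0.085,[0.002,0.0035,0.02],[0,0,0]],[0.085,[0,0,0.025],[0,0,0]],[0.085,[0,0,0.02],[0,0,0]],[0.085,[0,0,0.01],[0,0,0]],[0.085,[0,0,0],[0,0,0]]]}}

```text
time_s: 10.0
tcp_pos: [0.5219, -0.2586, 0.2317]
orientation: [3.142, -0.0, 0.001]
ft_force: [0.7, -0.1, 0.1]
opening: 0.085
grip_force: 0.0
```

>>> {"op": "play_rows", "data": {"rows": [[0.07,[0,0,0],[0,0,0]],[0.062,[0,0,0],[0,0,0]],[0.05,[0,0,0],[0,0,0]],[0.05,[0,0,0],[0,0,0]],[0.05,[0,0,0],[0,0,0]]]}}

```text
time_s: 10.5
tcp_pos: [0.5222, -0.2592, 0.2331]
orientation: [3.141, -0.002, 0.0]
ft_force: [-2.2, 1.6, 9.3]
opening: 0.0575
grip_force: 61.9
```

>>> {"op": "play_rows", "data": {"rows": [[0.05,[0,0,-0.01],[0,0,0]],[0.05,[0,0,-0.02],[0,0,0]],[0.05,[0,0,-0.03],[0,0,0]],[0.05,[0,0,-0.04],[0,0,0]],[0.05,[0,0,-0.04],[0,0,0]]]}}

```text
time_s: 11.0
tcp_pos: [0.521, -0.2586, 0.3728]
orientation: [-3.141, 0.001, 0.001]
ft_force: [0.8, -0.5, -4.0]
opening: 0.0574
grip_force: 65.1
```

>>> {"op": "play_rows", "data": {"rows": [[0.05,[0,0,-0.01],[0,0,0]],[0.05,[0,0,0],[0,0,0]],[0.05,[0,0,0],[0,0,0]]]}}

```text
time_s: 11.3
tcp_pos: [0.5209, -0.2585, 0.3797]
orientation: [-3.141, 0.002, 0.001]
ft_force: [-0.5, 0.9, -4.7]
opening: 0.0573
grip_force: 65.1
```

Run:
```python
from h import *
s=bot.get_state();print(s['tcp_pos'],s['orientation'],s['opening'],s['ft_force'],s['torque'])
A=bot.grab_frame("scene")[:,:,::-1];B=bot.grab_frame("top")[:,:,::-1]
cv2.imwrite('pics/s8.png',A);cv2.imwrite('pics/t8.png',B)
f=lambda im,x,y:cv2.resize(im[y:y+130,x:x+130],(400,400),interpolation=2)
cv2.imwrite('pics/c8.png',np.hstack([f(A,300,60),f(B,340,130)]))
```

```text
[ 0.5209025  -0.25852758  0.37971274] [-3.14062557e+00  1.93367653e-03  5.42050934e-04] 0.05730112404966144 [-0.45127698  0.94772104 -4.66238015] [-0.02634156  0.05435639  0.00101502]
```

View pics/c8.png

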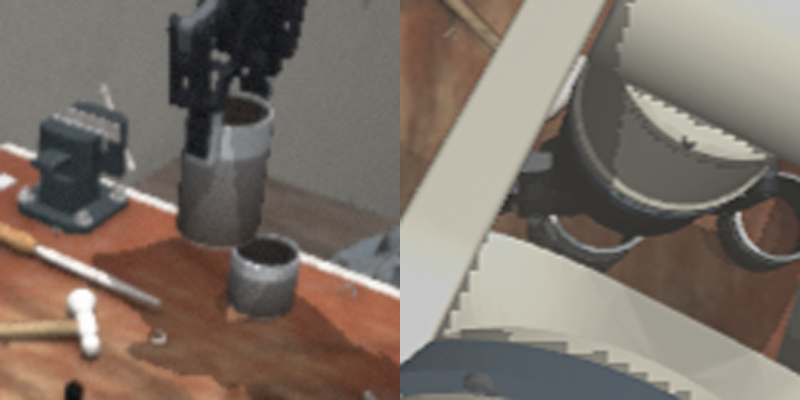

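The flask hangs upright in the grip, at scene crop (222,170). It clears the short flask, which has not moved. I'll carry it across with its bottom at about 0.147, above the bottle's 0.102.

>>> {"op": "play_rows", "data": {"rows": [[0.05,[-0.004,-0.025,0],[0,0,0]],[0.05,[-0.008,-0.04,0],[0,0,0]],[0.05,[-0.008,-0.045,0],[0,0,0]],[0.05,[-0.008,-0.045,0],[0,0,0]],[0.05,[-0.008,-0.045,0],[0,0,0]]]}}

```text
time_s: 11.9
tcp_pos: [0.4844, -0.0574, 0.3795]
orientation: [-3.141, 0.003, -0.0]
ft_force: [1.4, 1.0, -3.3]
opening: 0.057
grip_force: 65.5
```

>>> {"op": "play_rows", "data": {"rows": [[0.05,[-0.008,-0.045,0],[0,0,0]],[0.05,[-0.008,-0.045,0],[0,0,0]],[0.05,[-0.008,-0.045,0],[0,0,0]],[0.05,[-0.005,-0.03,0],[0,0,0]],[0.05,[-0.002,-0.0115,0],[0,0,0]]]}}

```text
time_s: 12.4
tcp_pos: [0.4533, 0.1199, 0.3798]
orientation: [3.142, 0.003, 0.003]
ft_force: [-0.6, -0.3, -3.0]
opening: 0.0572
grip_force: 65.7
```

>>> {"op": "play_rows", "data": {"rows": [[0.05,[0,0,0],[0,0,0]],[0.05,[0,0,0],[0,0,0]],[0.05,[0,0,0],[0,0,0]],[0.05,[0,0,0],[0,0,0]]]}}

```text
time_s: 12.8
tcp_pos: [0.4546, 0.1166, 0.381]
orientation: [3.141, 0.0, -0.001]
ft_force: [1.3, 0.4, -3.6]
opening: 0.057
grip_force: 65.7
```

Run:
```python
from h import *
s=bot.get_state();print(s['tcp_pos'],s['orientation'],s['opening'],s['ft_force'])
A=bot.grab_frame("scene")[:,:,::-1];B=bot.grab_frame("top")[:,:,::-1]
cv2.imwrite('pics/s9.png',A);cv2.imwrite('pics/t9.png',B)
f=lambda im,x,y:cv2.resize(im[y:y+160,x:x+160],(400,400),interpolation=2)
c=np.hstack([f(A,200,180),f(B,110,150)])
cv2.imwrite('pics/c9.png',c)
for z in(.1466,.2366): print(proj("scene",(.4543,.1180,z)))
```

```text
[0.45456245 0.11664147 0.38099724] [ 3.14133090e+00  2.94093578e-04 -8.88061379e-04] 0.057019934058219 [ 1.28616355  0.44885566 -3.59831121]
[276.83671067 247.3176773 ]
[273.83404817 201.52035783]
```

View pics/c9.png

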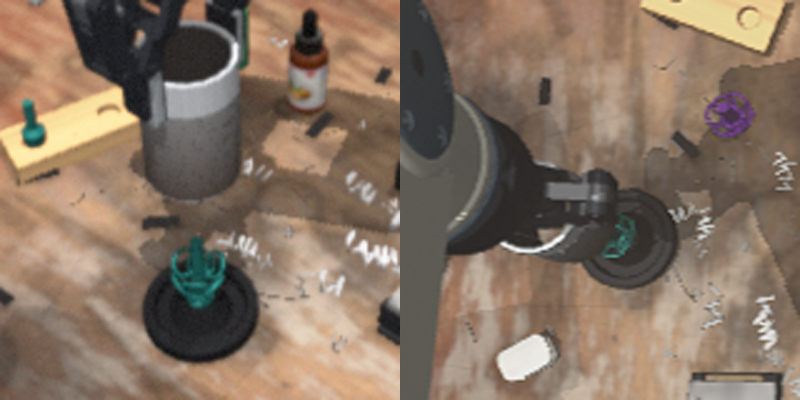

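The flask is above the tree with its lower end at scene crop (191,190), and everything else stands as before. I have now viewed 11 pictures, one over the limit of 10, so I'll use numbers only from here. Next I'll check tilt and offset from the flask's silhouette.

Run:
```python
from h import *
A=cv2.cvtColor(cv2.imread('pics/s9.png'),cv2.COLOR_BGR2HSV)
m=mask(A,(0,0,30),(180,70,255),(245,180,310,265));m=cv2.morphologyEx(m,cv2.MORPH_OPEN,np.ones((3,3)))
n,l,st,_=cv2.connectedComponentsWithStats(m);k=1+np.argmax(st[1:,4]);m=l==k
for y in range(184,264,4):
    x=np.where(m[y])[0]; print(y,(int(x.min()),int(x.max()),(x.min()+x.max())/2) if len(x) else None,end=' ')
print()
# expected silhouette of an upright tube under the TCP
a=np.linspace(0,2*np.pi,180)
H=np.array([proj("scene",(.4546+.029*np.cos(t),.1166+.029*np.sin(t),z)) for z in(.148,.238) for t in a],np.float32)
h=np.zeros(A.shape[:2],np.uint8);cv2.fillConvexPoly(h,cv2.convexHull(H).astype(int),1)
for y in range(184,264,4):
    x=np.where(h[y])[0]; print(y,(int(x.min()),int(x.max()),(x.min()+x.max())/2) if len(x) else None,end=' ')
ys=np.where(m)[0].max(),np.where(h)[0].max();print("bottoms",ys)
```

```text
184 (245, 296, np.float64(270.5)) 188 (245, 298, np.float64(271.5)) 192 (245, 298, np.float64(271.5)) 196 (245, 298, np.float64(271.5)) 200 (245, 297, np.float64(271.0)) 204 (245, 296, np.float64(270.5)) 208 (245, 295, np.float64(270.0)) 212 (245, 295, np.float64(270.0)) 216 (250, 295, np.float64(272.5)) 220 (250, 296, np.float64(273.0)) 224 (253, 296, np.float64(274.5)) 228 (256, 295, np.float64(275.5)) 232 (257, 296, np.float64(276.5)) 236 (257, 296, np.float64(276.5)) 240 (257, 295, np.float64(276.0)) 244 (257, 295, np.float64(276.0)) 248 (258, 295, np.float64(276.5)) 252 (256, 294, np.float64(275.0)) 256 (261, 290, np.float64(275.5)) 260 (267, 284, np.float64(275.5)) 
184 None 188 (264, 286, np.float64(275.0)) 192 (257, 292, np.float64(274.5)) 196 (254, 295, np.float64(274.5)) 200 (252, 295, np.float64(273.5)) 204 (252, 295, np.float64(273.5)) 208 (253, 295, np.float64(274.0)) 212 (253, 295, np.float64(274.0)) 216 (254, 295, np.float64(274.5)) 220 (254, 295, np.float64(274.5)) 224 (254, 296, np.float64(275.0)) 228 (255, 296, np.float64(275.5)) 232 (255, 296, np.float64(275.5)) 236 (256, 296, np.float64(276.0)) 240 (256, 296, np.float64(276.0)) 244 (257, 296, np.float64(276.5)) 248 (257, 296, np.float64(276.5)) 252 (259, 294, np.float64(276.5)) 256 (262, 290, np.float64(276.0)) 260 (270, 281, np.float64(275.5)) bottoms (np.int64(264), np.int64(260))
```

The silhouette matches an upright tube under the TCP to about 1 px. I'll lower in stages.

>>> {"op": "play_rows", "data": {"rows": [[0.05,[0,-0.0012,0.01],[0,0,0]],[0.05,[0,0,0.015],[0,0,0]],[0.05,[0,0,0.015],[0,0,0]],[0.05,[0,0,0.01],[0,0,0]],[0.05,[0,0,0],[0,0,0]]]}}

```text
time_s: 13.4
tcp_pos: [0.4538, 0.1186, 0.3296]
orientation: [3.141, 0.003, 0.0]
ft_force: [-0.0, -0.5, -3.6]
opening: 0.0572
grip_force: 65.6
```

>>> {"op": "play_rows", "data": {"rows": [[0.05,[0,0,0.006],[0,0,0]],[0.05,[0,0,0.008],[0,0,0]],[0.05,[0,0,0.008],[0,0,0]],[0.05,[0,0,0.006],[0,0,0]],[0.05,[0,0,0],[0,0,0]]]}}

```text
time_s: 13.9
tcp_pos: [0.454, 0.1187, 0.3023]
orientation: [3.141, 0.002, 0.001]
ft_force: [-0.1, -0.7, -4.4]
opening: 0.0571
grip_force: 65.7
```

>>> {"op": "play_rows", "data": {"rows": [[0.05,[0,0,0.006],[0,0,0]],[0.05,[0,0,0.008],[0,0,0]],[0.05,[0,0,0.008],[0,0,0]],[0.05,[0,0,0.004],[0,0,0]],[0.05,[0,0,0],[0,0,0]]]}}

```text
time_s: 14.4
tcp_pos: [0.4541, 0.1187, 0.2764]
orientation: [3.141, 0.001, 0.001]
ft_force: [1.0, 0.5, -4.1]
opening: 0.0572
grip_force: 65.7
```

>>> {"op": "play_rows", "data": {"rows": [[0.05,[0,0,0.006],[0,0,0]],[0.05,[0,0,0.006],[0,0,0]],[0.05,[0,0,0.004],[0,0,0]],[0.05,[0,0,0.0],[0,0,0]],[0.05,[0,0,0],[0,0,0]]]}}

```text
time_s: 14.9
tcp_pos: [0.4543, 0.1188, 0.2611]
orientation: [3.142, 0.0, 0.001]
ft_force: [0.3, -0.6, -5.4]
opening: 0.0573
grip_force: 65.7
```

>>> {"op": "play_rows", "data": {"rows": [[0.05,[0,0,0.002],[0,0,0]],[0.05,[0,0,0],[0,0,0]],[0.05,[0,0,0],[0,0,0]],[0.05,[0,0,0],[0,0,0]],[0.05,[0,0,0],[0,0,0]]]}}

```text
time_s: 15.4
tcp_pos: [0.4544, 0.1188, 0.2593]
orientation: [-3.142, -0.0, 0.001]
ft_force: [0.4, -0.2, -4.8]
opening: 0.0575
grip_force: 65.7
```

Run:
```python
from h import *
s=bot.get_state();print(s['tcp_pos'],s['orientation'],s['grip_force'],s['ft_force'],s['joint_velocities'])
A=bot.grab_frame("scene")[:,:,::-1];cv2.imwrite('pics/s10.png',A);g=cv2.cvtColor(A,cv2.COLOR_BGR2GRAY)
print([(y,int(g[y,276:285].mean())) for y in range(296,330)])
a=np.linspace(0,2*np.pi,180)
for z in(.017,.022,.026,.03): print(z,max(proj("scene",(.4543+.029*np.cos(t),.1188+.029*np.sin(t),z))[1] for t in a))
x=lambda y:g[y,240:322].astype(int).tolist()
print(x(300))
```

```text
[0.45439784 0.11879472 0.25926583] [-3.14154948e+00 -1.65787348e-04  5.68775545e-04] 65.70899784564972 [ 0.36942153 -0.24901926 -4.79383408] [-0.00125095 -0.00043091  0.00021522  0.00037303  0.00145655  0.00043951]
[(296, 93), (297, 92), (298, 91), (299, 89), (300, 87), (301, 85), (302, 83), (303, 81), (304, 79), (305, 77), (306, 75), (307, 71), (308, 69), (309, 68), (310, 73), (311, 60), (312, 37), (313, 21), (314, 25), (315, 32), (316, 38), (317, 39), (318, 38), (319, 39), (320, 39), (321, 36), (322, 27), (323, 23), (324, 40), (325, 93), (326, 121), (327, 129), (328, 132), (329, 133)]
0.017 314.7586809300582
0.022 312.9811126968782
0.026 311.54660519386846
0.03 310.10088786982834
[134, 121, 118, 106, 103, 103, 105, 106, 104, 108, 109, 102, 88, 68, 69, 68, 64, 41, 27, 24, 24, 23, 26, 46, 57, 69, 72, 75, 80, 79, 83, 83, 90, 87, 85, 88, 87, 91, 90, 90, 87, 89, 84, 84, 84, 81, 83, 74, 74, 72, 71, 65, 64, 60, 54, 45, 41, 27, 34, 38, 42, 45, 59, 92, 130, 157, 167, 169, 176, 180, 182, 181, 187, 182, 166, 162, 156, 160, 176, 178, 180, 186]
```

The rim edge is at row 311.7, so the rim is at z ≈ 0.0256, about 11.6 mm above the collar. It is centred (280 against the base's 280), at rest, with no contact forces. I'll hand in.

```bash
python3 -c "
from station import bot
print(bot.hand_in())"
```

```text
the job is handed in; nothing more can be done
None
```

The tree is seated and let go, and the job was handed in with the taller flask held upright and centred about 11–12 mm above the collar; no verdict came back, and I viewed 11 pictures, one over the limit of 10.

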